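# Clip the denture cup shut and roll its caddy home

## Task

Close the denture cup for the night: snap its four lid clips down one at a time in opposite-corner order (any corner first, then the one diagonally across from it, then a third, then its opposite), pressing each only as hard as a firm thumb so nothing breaks. When all four have snapped, roll the chrome caddy fully home against its stop, and leave the tumbler, tray, comb and brush where they are.

Things in the scene. Friction and masses are not known exactly. Their poses are not given: they have to be found in the camera images.
- base: white fixed base plate of the caddy, 330 mm along its x, 200 mm wide, 14 mm high, standing on the vanity top, with an upright white back panel 84 mm high at its far end. Its x axis is the runner direction, from the robot's side towards the back panel; y to the left, z up. Origin: on the vanity top, under where the caddy's centre lies when home.
- caddy (a joint): how far the chrome caddy is rolled out along the runners, m, along minus x of the base: 0 = home against the stop, up to 0.15. It rolls easily: about 2 N pushes it, it stays where it is left, but may creep a few mm while clips are pressed. Starts 0.03 to 0.13 out.
- runners (a joint): dip of the springy runners that carry the caddy, rad, near 0 at rest, positive = front down. They pivot 60 mm behind the base's origin, 40 mm above the vanity top: caddy and cup dip and tilt while pressed, 0.1 to 0.7 mm per N at a back clip, 0.4 to 1.5 mm per N at a front clip (more the further out), and spring back on release.
- caddy_handle (a point): middle of the caddy's front handle, a level chrome bar 12 mm thick and 100 mm long across the front, 104 mm above the vanity top, 85 mm in front of the cup's centre (35 mm in front of the cup's lid edge); push it towards the back panel to roll the caddy home.
- cup: yellow rectangular denture cup, 102 mm (x) by 124 mm (y), lid already on, fixed in the caddy. Origin: centre of its underside, about 51 mm above the vanity top; axes parallel to the base's; lid top 68 mm above the origin. It carries the lid's four white clips. A load of over 35 N on the cup or its clips breaks the clips.
- clip_front_left (a joint): angle of the front left lid clip, rad: 0 = snapped down level over the rim, about 0.5 = standing open (starts 0.42 to 0.58, upper stop 0.6). It resists with up to about 15 N at its outer end, hardest near 0.22, goes over centre near 0.13 and then snaps to 0 by itself and stays; let go before that it springs back up to about 0.5.
- clip_front_left_end (a point): top of the front left clip's outer end (front = robot's side, left = plus y): white flap 24 mm wide (x), 39 long, 4 thick, nose under its end. Hinged on the lid along the cup's x at x minus 34, y plus 34, z 69.5 mm of the cup's frame; reaches outwards in y past the rim. Snapped down, this point is at x minus 34, y plus 71, z 73.5 mm there; open, about 16 mm higher.
- clip_front_right (a joint): angle of the front right lid clip, rad: 0 = snapped down level over the rim, about 0.5 = standing open (starts 0.42 to 0.58, upper stop 0.6). It resists with up to about 15 N at its outer end, hardest near 0.22, goes over centre near 0.13 and then snaps to 0 by itself and stays; let go before that it springs back up to about 0.5.
- clip_front_right_end (a point): top of the front right clip's outer end (front = robot's side, left = plus y): white flap 24 mm wide (x), 39 long, 4 thick, nose under its end. Hinged on the lid along the cup's x at x minus 34, y minus 34, z 69.5 mm of the cup's frame; reaches outwards in y past the rim. Snapped down, this point is at x minus 34, y minus 71, z 73.5 mm there; open, about 16 mm higher.
- clip_back_right (a joint): angle of the back right lid clip, rad: 0 = snapped down level over the rim, about 0.5 = standing open (starts 0.42 to 0.58, upper stop 0.6). It resists with up to about 15 N at its outer end, hardest near 0.22, goes over centre near 0.13 and then snaps to 0 by itself and stays; let go before that it springs back up to about 0.5.
- clip_back_right_end (a point): top of the back right clip's outer end (front = robot's side, left = plus y): white flap 24 mm wide (x), 39 long, 4 thick, nose under its end. Hinged on the lid along the cup's x at x plus 34, y minus 34, z 69.5 mm of the cup's frame; reaches outwards in y past the rim. Snapped down, this point is at x plus 34, y minus 71, z 73.5 mm there; open, about 16 mm higher.
- clip_back_left (a joint): angle of the back left lid clip, rad: 0 = snapped down level over the rim, about 0.5 = standing open (starts 0.42 to 0.58, upper stop 0.6). It resists with up to about 15 N at its outer end, hardest near 0.22, goes over centre near 0.13 and then snaps to 0 by itself and stays; let go before that it springs back up to about 0.5.
- clip_back_left_end (a point): top of the back left clip's outer end (front = robot's side, left = plus y): white flap 24 mm wide (x), 39 long, 4 thick, nose under its end. Hinged on the lid along the cup's x at x plus 34, y plus 34, z 69.5 mm of the cup's frame; reaches outwards in y past the rim. Snapped down, this point is at x plus 34, y plus 71, z 73.5 mm there; open, about 16 mm higher.
- tumbler: glass tumbler, 72 mm wide, 100 mm high, upright; origin centre of its foot. Bystander beside the caddy.
- tray: white ceramic tray 160 x 75 x 14 mm with steel tweezers lying in it; origin centre of its underside. Bystander beside the caddy.
- comb: wooden comb, 170 x 36 x 6 mm, lying flat; origin centre of its underside. Bystander beside the caddy.
- brush: plastic denture brush lying on its back, 165 mm long, 16 mm wide, 19 mm high; origin centre of its underside. Bystander beside the caddy.

How it is judged:
By the outcome, as a careful person would: the job done as asked, in the order asked, and still so for the second after the job is handed in, with the robot touching nothing.
It also fails if it takes over 64 s, if anything falls off the work surface, if the arm or the gripper's body presses on something with over 40 N, if the wrist force passes 120 N, or if a joint passes its speed limit or range.

## Robot

A 7-joint arm with a two-finger parallel gripper is mounted at the origin on the work surface. World frame = base frame: x ahead of the robot, y to its left, z up, the work surface at z = 0. Lengths are in m, angles in rad, forces in N, time in s.
With the tool pointing down it reaches from about 0.425 to 0.925 m from the base axis. Payload 6.8 kg.
Tool frame: the origin (TCP) lies at the very end of the fingers, on their centre line; the grasp point (between the pads) lies 19 mm behind it; z points along the fingers, y is the line along which they close (so a half turn about z gives the same grasp; the last joint's range is limited). The gripper opens to 85 mm and grips with 20 to 120 N. Pads are 22 mm wide; open, the fingers measure 114 mm over their backs; the gripper's body (76 mm by 85 mm) begins 54 mm behind the grasp point. The pads swing forward as they close: fully open they stand 13 mm farther back than shut.
Start: joints at [-1.327, 0.477, 0.022, 1.555, -0.011, 1.109, -0.083], TCP at [0.233, 0.634, 0.211] pointing down, gripper open.
Joint ranges: [-2.96, 2.96], [-0.34, 2.1], [-1.41, 1.46], [0.24, 2.44], [-1.37, 4.51], [0.17, 1.92], [-2.96, 2.96]. Speed limits (rad/s): [2.39, 2.39, 3.14, 3.14, 3.14, 3.14, 3.14].

## Interface

Orientations are given as a unit quaternion [w, x, y, z].
In Python, from station import bot gives the robot as it stands.
- The arm moves only by the tool jog_arm, never from a script. Its argument "motion" is a list of rows, each a list of 7 numbers: the turn, a rotation vector about the tool's x, y, z in rad, then the shift along the tool's x, y, z in mm, then the finger opening in mm, from 0 to 85.4. A call has 1 to 10 rows; each row is the pose to reach, as a shift and turn from the pose commanded when the call began, along the tool's axes at that moment; what a row does not reach only later rows make up. A row lasts 1/8 s, in which the tool goes at most 62.5 mm and 10.7 degrees, less where a joint would pass 70% of its speed; a pose out of reach is approached as far as the arm can. A call with a gripper value outside its range is refused whole. The fingers move at their own pace and stop on an object; "grip_force" is the grip in N (left out, the last holds). Time passes only in rows, so rows that repeat a pose let the fingers close. It gives the time, the measured TCP pose, the force, the opening and the grip force at its end, in the units of the state.
- bot.get_obs(): the state, without advancing time (a new reading comes with each control period).
- bot.read_camera(name): name is "scene" or "side" or "wrist"; returns a dict with "pixels" (384x512x3 uint8, red, green, blue), "camera_matrix" (3x3 intrinsics, pixels), "T" (4x4, takes a point from camera to world coordinates); the wrist camera has in their place "tool_from_camera" (4x4, takes a point from camera to tool coordinates, whose origin is the TCP and whose axes are the flange's). Camera axes: x right, y down, z forward; pixel columns grow to the right and rows downward; lengths in m; the calibration is good to about 2 mm. A picture is of the moment at which its call begins: read the wrist's pose just before it. There is no depth.
- bot.hand_in(): hands the job in; it is judged then, once.
Trained networks look in a picture, given as the dict that the camera call returned (one of the last four; its "shot" number tells which), for a name from the list of things; names that differ only in an ending like _2 or _b are one class to them, and where a whole thing is asked for, a point or a joint stands for the part that bears it (a point fixed in the world has none). Each returns a list of dicts, best first, with "score" (0 to 1); they miss things now and then, are a little off and sometimes report something else, mostly with a low value. They report only what shows in the picture. A call takes as long as a camera call.
- bot.spot_in(thing, picture): "xy" ([column, row] in pixels, amid what is visible of it).
- bot.tip_of(thing, picture): "xy" ([column, row] in pixels: a listed point, or the origin of a listed thing).
The state is a dict: "t": time; "q": joint angles; "joint_vel": joint speeds; "joint_torque": joint torques, N m; "eef_pos": TCP position; "tool_rot": TCP orientation; "contact_force": force on the tool from outside, world axes, zero at the start; "torque": the same for the moment, N m; "gripper_width": opening from 0.0 (shut) to 1.0 (fully open); "grasp_force": force on a finger pad.
Only numpy, scipy, OpenCV 4.12 (cv2) and the standard library are available. Lean on these libraries where they do the work, as an engineer would, in place of code of your own. Each camera call takes 0.05 s, during which the arm holds its last target. There are 200 camera calls.

## Working session

There is one attempt and no reset: what is moved stays moved. The work goes in short steps, Python scripts to look and compute and a tool call to move; the robot and the scene stay as the last step left them, time stands still between calls to the robot, and variables do not carry over. Pictures are saved under pics/ and viewed, at most 10 in all, crops included, and the job is handed in when it is done.

Besides the shell and the picture viewer there is one more tool, called as name(argument=value, ...), one argument or row to a line, values as JSON. jog_arm: Moves the arm, as the interface text tells. Its arguments: {"type":"object","properties":{"motion":{"type":"array"},"grip_force":{"type":"number"}},"required":["motion"]}

```bash
mkdir -p pics; cat > h.py <<'E'
import numpy as np, cv2
from station import bot
from scipy.spatial.transform import Rotation as R
PTS=["clip_front_left_end","clip_front_right_end","clip_back_right_end","clip_back_left_end","caddy_handle"]
def Rq(q): return R.from_quat(np.roll(q,-1)).as_matrix()
def ray(p,uv,T):
    d=np.linalg.solve(p["camera_matrix"],[uv[0],uv[1],1]); d=T[:3,:3]@d
    return T[:3,3],d/np.linalg.norm(d)
def tri(rs):
    A=0;b=0
    for o,d in rs:
        M=np.eye(3)-np.outer(d,d);A=A+M;b=b+M@o
    x=np.linalg.solve(A,b); return x,[round(1e3*np.linalg.norm((np.eye(3)-np.outer(d,d))@(x-o)),1) for o,d in rs]
def save(p,n): cv2.imwrite("pics/"+n,p["pixels"][:,:,::-1])
E
python3 - <<'E'
from h import *
o=bot.get_obs();print({k:np.round(v,3).tolist() for k,v in o.items()})
S=bot.read_camera("scene");D=bot.read_camera("side")
print(np.round(S["T"],2).tolist(),np.round(D["T"],2).tolist())
cv2.imwrite("pics/a.png",cv2.resize(np.hstack([S["pixels"],D["pixels"]])[:,:,::-1],(800,300)))
for n in PTS+["cup","base","tumbler","tray","comb","brush"]:
    a=bot.tip_of(n,S);b=bot.tip_of(n,D)
    print(n,[(np.round(x["xy"]).tolist(),round(x["score"],2)) for x in a[:2]],[(np.round(x["xy"]).tolist(),round(x["score"],2)) for x in b[:2]])
    if a and b:
        x,e=tri([ray(S,a[0]["xy"],S["T"]),ray(D,b[0]["xy"],D["T"])]);print("   ",np.round(x,4),e)
save(S,"s.png");save(D,"d.png")
E
```

```text
{'t': 0.0, 'q': [-1.327, 0.478, 0.022, 1.556, -0.011, 1.109, -0.083], 'joint_vel': [0.0, -0.0, 0.0, -0.001, -0.0, 0.0, -0.001], 'joint_torque': [0.0, -59.643, 1.608, -28.12, 0.012, 0.009, 0.0], 'eef_pos': [0.232, 0.633, 0.21], 'tool_rot': [-0.0, 0.175, 0.985, -0.001], 'contact_force': [0.565, -0.38, 0.71], 'torque': [0.081, 0.001, -0.022], 'grasp_force': 0.0, 'gripper_width': 1.004}
[[-0.28, 0.58, -0.77, 1.32], [0.96, 0.18, -0.22, 0.24], [0.01, -0.8, -0.6, 0.66], [0.0, 0.0, 0.0, 1.0]] [[1.0, -0.05, 0.07, 0.57], [-0.08, -0.61, 0.79, -0.96], [0.0, -0.79, -0.61, 0.85], [0.0, 0.0, 0.0, 1.0]]
clip_front_left_end [([180.0, 230.0], 0.68), ([293.0, 175.0], 0.46)] [([208.0, 152.0], 0.59), ([239.0, 166.0], 0.54)]
    [ 0.6486 -0.0343  0.1454] [np.float64(121.0), np.float64(121.0)]
clip_front_right_end [([238.0, 168.0], 0.62)] [([211.0, 182.0], 0.69)]
    [ 0.5611 -0.0062  0.1359] [np.float64(0.5), np.float64(0.5)]
clip_back_right_end [([231.0, 180.0], 0.53), ([179.0, 229.0], 0.34)] [([238.0, 176.0], 0.44)]
    [ 6.251e-01 -5.000e-04  1.458e-01] [np.float64(1.0), np.float64(1.0)]
clip_back_left
[... 446 characters left out ...]
0], 0.93), ([294.0, 175.0], 0.64)] [([238.0, 166.0], 0.69), ([256.0, 204.0], 0.58)]
    [0.6718 0.1031 0.0581] [np.float64(54.5), np.float64(54.5)]
tumbler [([335.0, 260.0], 0.91)] [([238.0, 168.0], 0.79)]
    [ 0.6424  0.2475 -0.0082] [np.float64(3.0), np.float64(3.0)]
tray [([180.0, 233.0], 0.97), ([269.0, 174.0], 0.15)] [([262.0, 258.0], 0.86), ([258.0, 208.0], 0.61)]
    [ 0.6691 -0.1209 -0.0058] [np.float64(3.8), np.float64(3.8)]
comb [([144.0, 221.0], 0.75)] [([258.0, 285.0], 0.74), ([190.0, 183.0], 0.72)]
    [ 0.6557 -0.2162  0.0009] [np.float64(2.7), np.float64(2.7)]
brush [([383.0, 257.0], 0.64)] [([230.0, 149.0], 0.55)]
    [0.6192 0.3475 0.0016] [np.float64(1.9), np.float64(1.9)]
```

View pics/a.png

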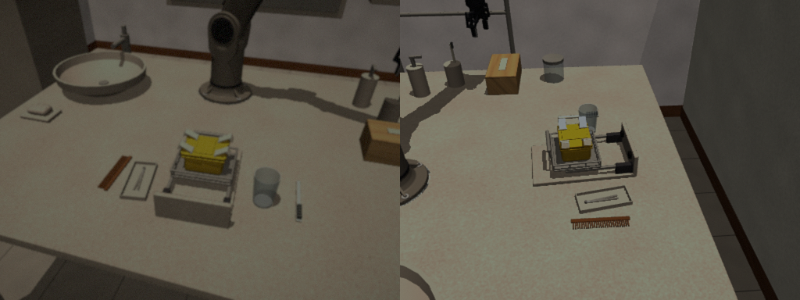

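The pictures show the yellow cup in the caddy (scene ≈ (262,194), side ≈ (223,172)). The back panel is on the far side, the tumbler and brush are to the left, and the tray and comb are to the right. Next I move above the cup for a wrist view.

```bash
cat >> h.py <<'E'
def go(pos,yaw=None):
    o=bot.get_obs();M=Rq(o["tool_rot"]);s=M.T@(np.array(pos)-o["eef_pos"])*1e3
    t=np.zeros(3)
    if yaw is not None:
        c,n=np.cos(yaw),np.sin(yaw);G=np.array([[-c,-n,0],[-n,c,0],[0,0,-1]]).T
        t=R.from_matrix(M.T@G).as_rotvec()
    print("row",np.round(t,3).tolist(),np.round(s,1).tolist(),"F",np.round(o["contact_force"],1),"t",round(float(o["t"]),2))
E
python3 - <<'E'
from h import *
go([.55,.06,.36],.1)
W=bot.read_camera("wrist");print(np.round(W["tool_from_camera"],3).tolist(),np.round(W["camera_matrix"]).tolist())
S=bot.read_camera("scene");D=bot.read_camera("side")
print(tri([ray(S,[293,175],S["T"]),ray(D,[208,152],D["T"])]))
E
```

```text
row [-0.0, -0.0, -0.452] [-495.6, -429.1, -149.0] F [-0.3  0.   0.2] t 1.2
[[-0.002, -0.958, -0.285, 0.073], [1.0, -0.001, -0.001, 0.0], [0.001, -0.285, 0.958, -0.163], [0.0, 0.0, 0.0, 1.0]] [[293.0, 0.0, 256.0], [0.0, 293.0, 192.0], [0.0, 0.0, 1.0]]
(array([0.55563762, 0.12246751, 0.13805419]), [np.float64(0.3), np.float64(0.3)])
```

jog_arm(
  motion=[
    [0,0,-0.05,-20,-20,-60,0],
    [0,0,-0.2,-60,-60,-95,0],
    [0,0,-0.3,-110,-100,-95,0],
    [0,0,-0.41,-160,-140,-95,0],
    [0,0,-0.41,-210,-180,-95,0],
    [0,0,-0.41,-260,-220,-95,0],
    [0,0,-0.41,-310,-265,-95,0],
    [0,0,-0.41,-360,-310,-95,0],
    [0,0,-0.41,-410,-355,-95,0],
    [0,0,-0.41,-450,-390,-85,0],
  ],
)

```text
t: 2.6
eef_pos: [0.5133, 0.1263, 0.2991]
tool_rot: [0.001, -0.029, 1.0, 0.001]
contact_force: [0.8, -0.2, -0.3]
gripper_width: -0.004
grasp_force: 0.0
```

```bash
python3 - <<'E'
from h import *
print(bot.get_obs()["eef_pos"])
go([.56,.06,.28],.06)
E
```

```text
[0.51334751 0.12630646 0.29906993]
row [0.001, 0.002, -0.002] [-42.7, -68.9, 19.1] F [ 0.8 -0.2 -0.3] t 2.6
```

```bash
cat >> h.py <<'E'
import pickle
def wlook(tag,names=PTS):
    o=bot.get_obs();W=bot.read_camera("wrist")
    T=np.eye(4);T[:3,:3]=Rq(o["tool_rot"]);T[:3,3]=o["eef_pos"];T=T@W["tool_from_camera"]
    r={}
    for n in names:
        r[n]=[(a["xy"],round(a["score"],2))+ray(W,a["xy"],T) for a in bot.tip_of(n,W)[:3]]
        print(n,[(np.round(a[0]).tolist(),a[1],np.round(a[2]+a[3]*((.137 if "clip" in n else .104)-a[2][2])/a[3][2],4).tolist()) for a in r[n]])
    pickle.dump(r,open(tag+".pkl","wb"));return W
E
python3 - <<'E'
from h import *
save(wlook("w1"),"w1.png")
E
```

```text
clip_front_left_end [([255.0, 206.0], 0.79, [0.5546, 0.1274, 0.137]), ([138.0, 202.0], 0.16, [0.5562, -0.0091, 0.137])]
clip_front_right_end [([140.0, 200.0], 0.59, [0.5546, -0.0063, 0.137]), ([255.0, 205.0], 0.55, [0.5524, 0.1274, 0.137])]
clip_back_right_end [([150.0, 260.0], 0.75, [0.6331, 0.001, 0.137])]
clip_back_left_end []
caddy_handle [([201.0, 158.0], 0.59, [0.5066, 0.058, 0.104])]
```

jog_arm(
  motion=[
    [0,0,0,-20,-30,10,0],
    [0,0,0,-40,-65,20,0],
    [0,0,0,-42,-69,20,0],
    [0,0,0,-42,-69,20,0],
  ],
)

```text
t: 3.4
eef_pos: [0.5579, 0.0634, 0.2783]
tool_rot: [-0.0, -0.03, 1.0, 0.0]
contact_force: [0.1, 0.1, -0.6]
gripper_width: 0.002
grasp_force: 0.0
```

```bash
python3 - <<'E'
from h import *
W=wlook("w2");save(W,"w2.png")
E
```

```text
clip_front_left_end [([315.0, 175.0], 0.86, [0.5528, 0.1258, 0.137])]
clip_front_right_end [([188.0, 172.0], 0.76, [0.557, -0.0086, 0.137])]
clip_back_right_end [([194.0, 238.0], 0.61, [0.6331, -0.0023, 0.137])]
clip_back_left_end [([138.0, 219.0], 0.61, [0.6143, -0.0648, 0.137]), ([310.0, 235.0], 0.59, [0.6223, 0.1276, 0.137])]
caddy_handle [([254.0, 123.0], 0.83, [0.5045, 0.0573, 0.104])]
```

View pics/w2.png

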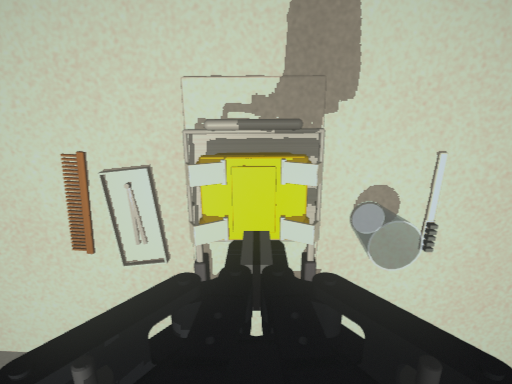

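The wrist view has the handle at the top (254,123) and the front clips at rows ≈173. The back clips are at rows ≈231, and the tool is well aligned with the cup. I start with the front left clip.

jog_arm(
  motion=[
    [0,0,0,0,40,30,0],
    [0,0,0,0,63,80,0],
    [0,0,0,0,63,115,0],
    [0,0,0,0,63,128,0],
    [0,0,0,0,63,133,0],
    [0,0,0,0,63,137,0],
    [0,0,0,0,63,141,0],
    [0,0,0,0,63,144,0],
    [0,0,0,0,63,144,0],
    [0,0,0,0,63,144,0],
  ],
)

```text
t: 4.95
eef_pos: [0.5546, 0.1245, 0.1344]
tool_rot: [0.0, -0.029, 1.0, 0.0]
contact_force: [-0.3, -0.8, 1.2]
gripper_width: -0.001
grasp_force: 0.0
```

jog_arm(
  motion=[
    [0,0,0,0,1,2,0],
    [0,0,0,0,1,4,0],
    [0,0,0,0,1,6,0],
    [0,0,0,0,1,8,0],
    [0,0,0,0,1,8,0],
  ],
)

```text
t: 5.58
eef_pos: [0.5543, 0.1254, 0.126]
tool_rot: [-0.0, -0.029, 1.0, -0.0]
contact_force: [-0.5, -0.4, 0.6]
gripper_width: 0.003
grasp_force: 0.0
```

jog_arm(
  motion=[
    [0,0,0,0,0,2,0],
    [0,0,0,0,0,4,0],
    [0,0,0,0,0,6,0],
    [0,0,0,0,0,6,0],
  ],
)

```text
t: 6.08
eef_pos: [0.5543, 0.1255, 0.12]
tool_rot: [-0.0, -0.029, 1.0, -0.0]
contact_force: [0.7, 0.6, -0.4]
gripper_width: -0.003
grasp_force: 0.0
```

```bash
python3 - <<'E'
from h import *
D=bot.read_camera("side");S=bot.read_camera("scene");W=bot.read_camera("wrist")
f=lambda p,x,y,w,h:cv2.resize(p["pixels"][y:y+h,x:x+w,::-1],(400,300),interpolation=cv2.INTER_CUBIC)
cv2.imwrite("pics/b.png",np.vstack([np.hstack([f(D,170,100,140,105),f(S,190,110,140,105)]),np.hstack([f(W,130,90,260,195),np.zeros((300,400,3),np.uint8)])]))
E
```

```text
(no output)
```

View pics/b.png

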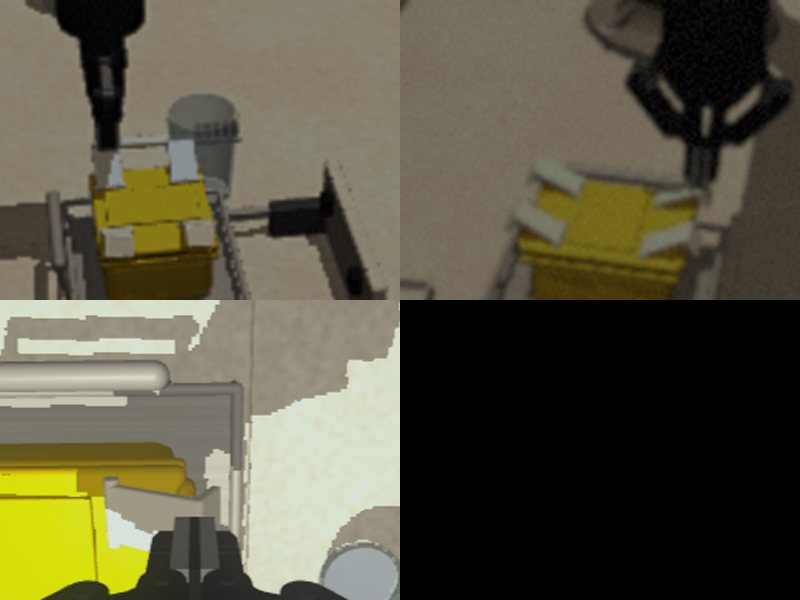

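```bash
python3 - <<'E'
from h import *
print(np.round(bot.get_obs()["contact_force"],2))
D=bot.read_camera("side");S=bot.read_camera("scene");W=bot.read_camera("wrist")
f=lambda p,x,y,w,h:cv2.convertScaleAbs(cv2.resize(p["pixels"][y:y+h,x:x+w,::-1],(400,300),interpolation=cv2.INTER_CUBIC),alpha=1.8)
g=cv2.resize(W["pixels"][160:250,190:310,::-1],(400,300),interpolation=cv2.INTER_CUBIC)
cv2.imwrite("pics/c.png",np.vstack([np.hstack([f(D,195,130,60,45),f(S,230,150,80,60)]),np.hstack([g,np.zeros((300,400,3),np.uint8)])]))
M=Rq(bot.get_obs()["tool_rot"]);e=bot.get_obs()["eef_pos"]
for P in (S,D):
    c=np.linalg.inv(P["T"])@np.r_[e,1];u=P["camera_matrix"]@c[:3];print(u[:2]/u[2])
E
```

```text
[ 0.72 -0.2   0.5 ]
[293.93722847 181.26663428]
[207.92286225 157.20317669]
```

View pics/c.png

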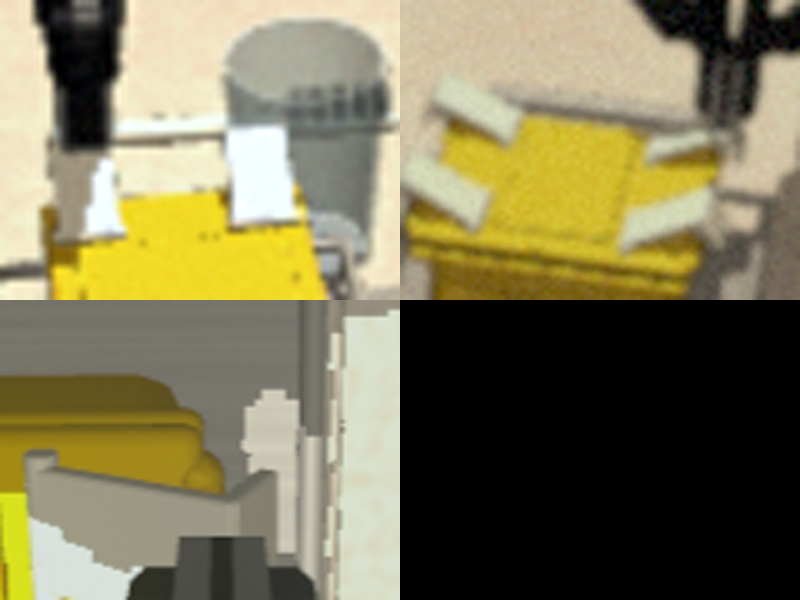

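The crops show the finger end at about scene (295,174) and side (207,152.5). That is above where the TCP should project, (294,181) and (208,157). I'll triangulate the finger end.

```bash
python3 - <<'E'
from h import *
S=bot.read_camera("scene");D=bot.read_camera("side")
print(bot.get_obs()["eef_pos"],tri([ray(S,[295,174],S["T"]),ray(D,[207,152.5],D["T"])]))
print("FL end",[[(np.round(a["xy"]).tolist(),round(a["score"],2)) for a in bot.tip_of("clip_front_left_end",P)] for P in (S,D)])
for n in ("w1","w2"):
    pass
a=pickle.load(open("w1.pkl","rb"));b=pickle.load(open("w2.pkl","rb"))
for n in PTS:
    if a[n] and b[n]:print(n,tri([a[n][0][2:],b[n][0][2:]]))
E
```

```text
[0.55448358 0.12551578 0.12026536] (array([0.55187326, 0.12514926, 0.13691001]), [np.float64(1.7), np.float64(1.7)])
FL end [[([294.0, 176.0], 0.59), ([384.0, 257.0], 0.52)], [([206.0, 151.0], 0.42)]]
clip_front_left_end (array([0.55413724, 0.12681454, 0.1353426 ]), [np.float64(1.1), np.float64(1.1)])
clip_front_right_end (array([ 0.56034465, -0.01227752,  0.12153527]), [np.float64(0.4), np.float64(0.4)])
clip_back_right_end (array([ 0.64116469, -0.00493194,  0.12197224]), [np.float64(0.8), np.float64(0.8)])
caddy_handle (array([0.50516568, 0.05792494, 0.10691534]), [np.float64(1.1), np.float64(1.1)])
```

The real finger end sits about 16 mm above the reported TCP, at z ≈ 0.137 and just at the clip, so I continue down with the force as guard.

jog_arm(
  motion=[
    [0,0,0,0,0,2,0],
    [0,0,0,0,0,4,0],
    [0,0,0,0,0,4,0],
  ],
)

```text
t: 6.95
eef_pos: [0.5543, 0.1255, 0.116]
tool_rot: [-0.0, -0.029, 1.0, -0.0]
contact_force: [-0.1, -0.6, 0.0]
gripper_width: 0.002
grasp_force: 0.0
```

jog_arm(
  motion=[
    [0,0,0,0,0,2,0],
    [0,0,0,0,0,4,0],
    [0,0,0,0,0,4,0],
  ],
)

```text
t: 7.32
eef_pos: [0.5543, 0.1258, 0.1123]
tool_rot: [-0.0, -0.029, 1.0, 0.0]
contact_force: [-1.0, 1.1, 3.0]
gripper_width: 0.003
grasp_force: 1.9
```

jog_arm(
  motion=[
    [0,0,0,0,0,2,0],
    [0,0,0,0,0,4,0],
    [0,0,0,0,0,4,0],
  ],
)

```text
t: 7.7
eef_pos: [0.555, 0.1261, 0.1088]
tool_rot: [0.001, -0.029, 1.0, 0.0]
contact_force: [-1.8, 2.7, 7.5]
gripper_width: -0.003
grasp_force: 3.5
```

jog_arm(
  motion=[
    [0,0,0,0,-1,2,0],
    [0,0,0,0,-1,4,0],
    [0,0,0,0,-1,4,0],
  ],
)

```text
t: 8.07
eef_pos: [0.5555, 0.1264, 0.1053]
tool_rot: [0.001, -0.03, 1.0, 0.001]
contact_force: [-2.5, 4.7, 10.4]
gripper_width: -0.0
grasp_force: 5.1
```

jog_arm(
  motion=[
    [0,0,0,0,0,2,0],
    [0,0,0,0,0,4,0],
    [0,0,0,0,0,4,0],
  ],
)

```text
t: 8.45
eef_pos: [0.5558, 0.1271, 0.1018]
tool_rot: [0.002, -0.03, 1.0, 0.002]
contact_force: [-2.7, 5.5, 12.9]
gripper_width: 0.001
grasp_force: 6.4
```

jog_arm(
  motion=[
    [0,0,0,0,0,2,0],
    [0,0,0,0,0,4,0],
    [0,0,0,0,0,4,0],
  ],
)

```text
t: 8.82
eef_pos: [0.5562, 0.1261, 0.0972]
tool_rot: [0.002, -0.03, 1.0, 0.001]
contact_force: [0.2, 4.3, 5.5]
gripper_width: 0.0
grasp_force: 3.0
```

jog_arm(
  motion=[
    [0,0,0,0,0,2,0],
    [0,0,0,0,0,4,0],
    [0,0,0,0,0,4,0],
  ],
)

```text
t: 9.2
eef_pos: [0.5556, 0.1261, 0.0934]
tool_rot: [0.001, -0.03, 1.0, 0.001]
contact_force: [-3.0, 3.4, 12.6]
gripper_width: 0.004
grasp_force: 5.9
```

jog_arm(
  motion=[
    [0,0,0,0,0,2,0],
    [0,0,0,0,0,4,0],
    [0,0,0,0,0,4,0],
  ],
)

```text
t: 9.57
eef_pos: [0.5561, 0.1261, 0.0901]
tool_rot: [0.002, -0.029, 1.0, 0.001]
contact_force: [-3.7, 3.5, 15.6]
gripper_width: 0.0
grasp_force: 8.1
```

jog_arm(
  motion=[
    [0,0,0,0,0,-15,0],
    [0,0,0,0,0,-60,0],
    [0,0,0,0,-30,-120,0],
    [0,0,0,0,-65,-155,0],
    [0,0,0,0,-65,-155,0],
    [0,0,0,0,-65,-155,0],
  ],
)

```text
t: 10.32
eef_pos: [0.5578, 0.0596, 0.2427]
tool_rot: [-0.0, -0.029, 1.0, 0.0]
contact_force: [0.7, 0.3, -1.2]
gripper_width: -0.003
grasp_force: 0.0
```

```bash
python3 - <<'E'
from h import *
W=wlook("w3");cv2.imwrite("pics/w3.png",cv2.resize(W["pixels"][90:290,150:350,::-1],(600,600),interpolation=cv2.INTER_CUBIC))
go([.635,-.001,.15],.06)
E
```

```text
clip_front_left_end [([329.0, 183.0], 0.87, [0.5513, 0.1282, 0.137])]
clip_front_right_end [([186.0, 186.0], 0.8, [0.5619, -0.0068, 0.137])]
clip_back_right_end [([195.0, 256.0], 0.76, [0.6357, 0.001, 0.137])]
clip_back_left_end [([320.0, 252.0], 0.58, [0.6241, 0.1281, 0.137])]
caddy_handle [([257.0, 131.0], 0.63, [0.5101, 0.0581, 0.104])]
row [-0.0, -0.002, -0.001] [-73.6, -65.7, 92.2] F [-0.1 -0.3 -0.4] t 10.62
```

View pics/w3.png

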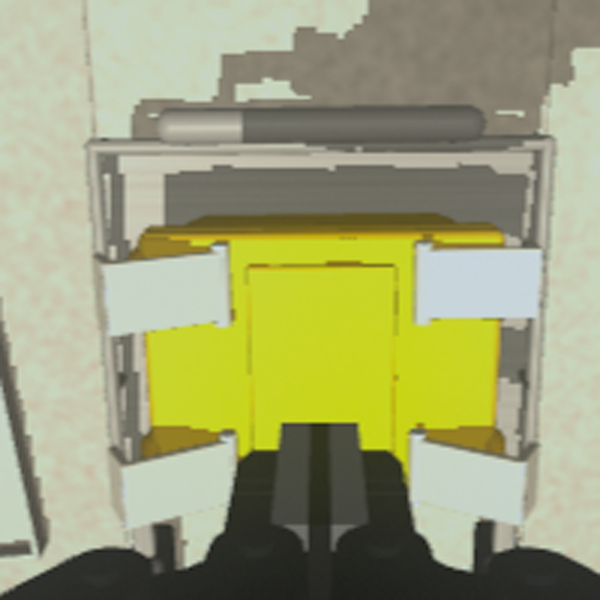

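The front left clip lies flat and snapped, and the other three still stand open, with their end faces visible. Next is the diagonal one, back right.

jog_arm(
  motion=[
    [0,0,0,-40,-40,0,0],
    [0,0,0,-70,-65,40,0],
    [0,0,0,-70,-65,90,0],
    [0,0,0,-70,-65,110,0],
    [0,0,0,-70,-65,114,0],
    [0,0,0,-70,-65,118,0],
    [0,0,0,-70,-65,118,0],
  ],
)

```text
t: 11.5
eef_pos: [0.6325, -0.001, 0.1261]
tool_rot: [0.001, -0.029, 1.0, 0.0]
contact_force: [0.4, 0.2, 0.2]
gripper_width: -0.001
grasp_force: 0.0
```

jog_arm(
  motion=[
    [0,0,0,0,0,2,0],
    [0,0,0,0,0,4,0],
    [0,0,0,0,0,6,0],
    [0,0,0,0,0,6,0],
  ],
)

```text
t: 12.0
eef_pos: [0.6318, -0.0012, 0.1191]
tool_rot: [-0.0, -0.029, 1.0, 0.0]
contact_force: [0.2, 0.3, 0.2]
gripper_width: 0.001
grasp_force: 0.0
```

jog_arm(
  motion=[
    [0,0,0,0,0,2,0],
    [0,0,0,0,0,4,0],
    [0,0,0,0,0,4,0],
  ],
)

```text
t: 12.38
eef_pos: [0.6318, -0.0016, 0.1152]
tool_rot: [-0.0, -0.029, 1.0, -0.0]
contact_force: [-1.5, -0.7, 2.6]
gripper_width: 0.002
grasp_force: 1.3
```

jog_arm(
  motion=[
    [0,0,0,0,0,2,0],
    [0,0,0,0,0,4,0],
    [0,0,0,0,0,4,0],
  ],
)

```text
t: 12.75
eef_pos: [0.6328, -0.0021, 0.1122]
tool_rot: [0.001, -0.029, 1.0, -0.0]
contact_force: [-1.2, -2.2, 8.1]
gripper_width: 0.002
grasp_force: 3.9
```

jog_arm(
  motion=[
    [0,0,0,0,0,2,0],
    [0,0,0,0,0,4,0],
    [0,0,0,0,0,4,0],
  ],
)

```text
t: 13.12
eef_pos: [0.6335, -0.0028, 0.109]
tool_rot: [0.002, -0.028, 1.0, -0.001]
contact_force: [-1.7, -2.5, 11.5]
gripper_width: 0.0
grasp_force: 5.7
```

jog_arm(
  motion=[
    [0,0,0,0,0,2,0],
    [0,0,0,0,0,3,0],
    [0,0,0,0,0,3,0],
  ],
)

```text
t: 13.5
eef_pos: [0.634, -0.0037, 0.1062]
tool_rot: [0.002, -0.028, 1.0, -0.001]
contact_force: [-0.4, -4.1, 10.4]
gripper_width: -0.001
grasp_force: 5.2
```

jog_arm(
  motion=[
    [0,0,0,0,0,2,0],
    [0,0,0,0,0,3,0],
    [0,0,0,0,0,3,0],
  ],
)

```text
t: 13.88
eef_pos: [0.6327, -0.002, 0.1017]
tool_rot: [0.001, -0.029, 1.0, -0.0]
contact_force: [0.9, -2.3, 5.1]
gripper_width: 0.001
grasp_force: 2.6
```

jog_arm(
  motion=[
    [0,0,0,0,0,1,0],
    [0,0,0,0,0,2,0],
    [0,0,0,0,0,2,0],
  ],
)

```text
t: 14.25
eef_pos: [0.6328, -0.002, 0.1004]
tool_rot: [0.001, -0.029, 1.0, -0.0]
contact_force: [-2.3, -3.1, 10.5]
gripper_width: -0.002
grasp_force: 5.2
```

jog_arm(
  motion=[
    [0,0,0,0,0,1,0],
    [0,0,0,0,0,1,0],
  ],
)

```text
t: 14.5
eef_pos: [0.6332, -0.002, 0.0998]
tool_rot: [0.001, -0.029, 1.0, -0.0]
contact_force: [-2.4, -3.1, 12.0]
gripper_width: 0.0
grasp_force: 6.2
```

jog_arm(
  motion=[
    [0,0,0,0,0,-15,0],
    [0,0,0,0,0,-60,0],
    [0,0,0,35,30,-110,0],
    [0,0,0,70,65,-143,0],
    [0,0,0,70,65,-143,0],
    [0,0,0,70,65,-143,0],
  ],
)

```text
t: 15.25
eef_pos: [0.5581, 0.0599, 0.2413]
tool_rot: [0.0, -0.03, 1.0, 0.0]
contact_force: [-0.3, 0.6, -0.5]
gripper_width: -0.0
grasp_force: 0.0
```

```bash
python3 - <<'E'
from h import *
W=wlook("w4");cv2.imwrite("pics/w4.png",cv2.resize(W["pixels"][90:290,150:350,::-1],(600,600),interpolation=cv2.INTER_CUBIC))
print(bot.get_obs()["eef_pos"])
E
```

```text
clip_front_left_end [([330.0, 190.0], 0.64, [0.5581, 0.1302, 0.137])]
clip_front_right_end [([185.0, 192.0], 0.83, [0.5679, -0.0071, 0.137])]
clip_back_right_end [([192.0, 252.0], 0.69, [0.6312, -0.0013, 0.137])]
clip_back_left_end [([318.0, 260.0], 0.79, [0.6327, 0.1274, 0.137]), ([445.0, 212.0], 0.32, [0.5738, 0.2444, 0.137])]
caddy_handle [([256.0, 134.0], 0.81, [0.5127, 0.0566, 0.104]), ([257.0, 200.0], 0.34, [0.5829, 0.0618, 0.104])]
[0.55831899 0.05876104 0.24029105]
```

View pics/w4.png

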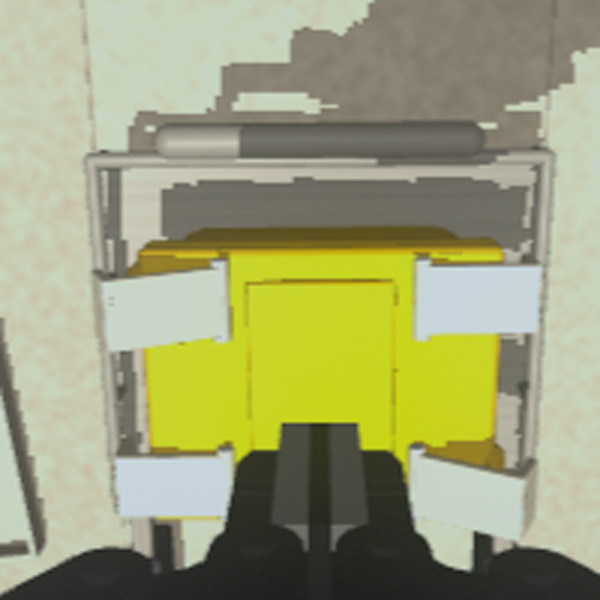

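Back right is snapped, and front right and back left still stand open. The caddy crept about 4 mm. Front right is next.

jog_arm(
  motion=[
    [0,0,0,-3,-40,20,0],
    [0,0,0,-5,-66,60,0],
    [0,0,0,-5,-66,100,0],
    [0,0,0,-5,-66,112,0],
    [0,0,0,-5,-66,116,0],
    [0,0,0,-5,-66,120,0],
    [0,0,0,-5,-66,120,0],
  ],
)

```text
t: 16.42
eef_pos: [0.5677, -0.0057, 0.1221]
tool_rot: [0.001, -0.029, 1.0, 0.0]
contact_force: [0.1, -0.4, 0.3]
gripper_width: -0.001
grasp_force: 0.0
```

jog_arm(
  motion=[
    [0,0,0,0,0,2,0],
    [0,0,0,0,0,4,0],
    [0,0,0,0,0,6,0],
    [0,0,0,0,0,6,0],
  ],
)

```text
t: 16.92
eef_pos: [0.5669, -0.0062, 0.1151]
tool_rot: [-0.0, -0.029, 1.0, -0.0]
contact_force: [-0.6, -0.7, 1.9]
gripper_width: 0.001
grasp_force: 0.7
```

jog_arm(
  motion=[
    [0,0,0,0,0,2,0],
    [0,0,0,0,0,4,0],
    [0,0,0,0,0,6,0],
    [0,0,0,0,0,6,0],
  ],
)

```text
t: 17.42
eef_pos: [0.5676, -0.0067, 0.1096]
tool_rot: [0.0, -0.029, 1.0, -0.0]
contact_force: [-1.7, -2.4, 6.7]
gripper_width: 0.002
grasp_force: 3.4
```

jog_arm(
  motion=[
    [0,0,0,0,0,2,0],
    [0,0,0,0,0,4,0],
    [0,0,0,0,0,4,0],
  ],
)

```text
t: 17.8
eef_pos: [0.5681, -0.007, 0.1062]
tool_rot: [0.001, -0.029, 1.0, -0.0]
contact_force: [-1.4, -1.7, 10.6]
gripper_width: -0.0
grasp_force: 5.0
```

jog_arm(
  motion=[
    [0,0,0,0,0,2,0],
    [0,0,0,0,0,4,0],
    [0,0,0,0,0,4,0],
  ],
)

```text
t: 18.18
eef_pos: [0.5684, -0.0076, 0.1026]
tool_rot: [0.001, -0.028, 1.0, -0.001]
contact_force: [-2.0, -4.0, 12.7]
gripper_width: 0.003
grasp_force: 6.2
```

jog_arm(
  motion=[
    [0,0,0,0,0,2,0],
    [0,0,0,0,0,4,0],
    [0,0,0,0,0,4,0],
  ],
)

```text
t: 18.55
eef_pos: [0.5688, -0.0071, 0.0981]
tool_rot: [0.002, -0.029, 1.0, -0.0]
contact_force: [1.3, -3.8, 6.4]
gripper_width: -0.002
grasp_force: 3.0
```

jog_arm(
  motion=[
    [0,0,0,0,0,2,0],
    [0,0,0,0,0,3,0],
    [0,0,0,0,0,3,0],
  ],
)

```text
t: 18.92
eef_pos: [0.568, -0.0072, 0.0952]
tool_rot: [0.001, -0.029, 1.0, -0.0]
contact_force: [-2.9, -3.4, 10.8]
gripper_width: 0.001
grasp_force: 5.4
```

jog_arm(
  motion=[
    [0,0,0,0,0,2,0],
    [0,0,0,0,0,2,0],
    [0,0,0,0,0,-15,0],
    [0,0,0,0,0,-60,0],
    [0,0,0,3,30,-110,0],
    [0,0,0,5,66,-145,0],
    [0,0,0,5,66,-145,0],
    [0,0,0,5,66,-145,0],
  ],
)

```text
t: 19.92
eef_pos: [0.5578, 0.0595, 0.239]
tool_rot: [-0.0, -0.029, 1.0, -0.0]
contact_force: [0.2, -1.6, 0.1]
gripper_width: 0.002
grasp_force: 0.0
```

```bash
python3 - <<'E'
from h import *
W=wlook("w5");cv2.imwrite("pics/w5.png",cv2.resize(W["pixels"][90:290,150:350,::-1],(600,600),interpolation=cv2.INTER_CUBIC))
print(bot.get_obs()["eef_pos"])
E
```

```text
clip_front_left_end [([327.0, 197.0], 0.86, [0.564, 0.1265, 0.137]), ([257.0, 239.0], 0.18, [0.6119, 0.0636, 0.137]), ([450.0, 211.0], 0.15, [0.5717, 0.2462, 0.137])]
clip_front_right_end [([184.0, 195.0], 0.65, [0.5702, -0.0082, 0.137]), ([130.0, 228.0], 0.16, [0.6074, -0.0619, 0.137]), ([257.0, 240.0], 0.15, [0.6123, 0.0636, 0.137])]
clip_back_right_end [([192.0, 256.0], 0.68, [0.6345, -0.0005, 0.137]), ([256.0, 241.0], 0.65, [0.6133, 0.0625, 0.137])]
clip_back_left_end [([321.0, 265.0], 0.81, [0.6366, 0.1303, 0.137])]
caddy_handle [([257.0, 141.0], 0.76, [0.5192, 0.0578, 0.104])]
[0.55794255 0.05877914 0.23845454]
```

View pics/w5.png

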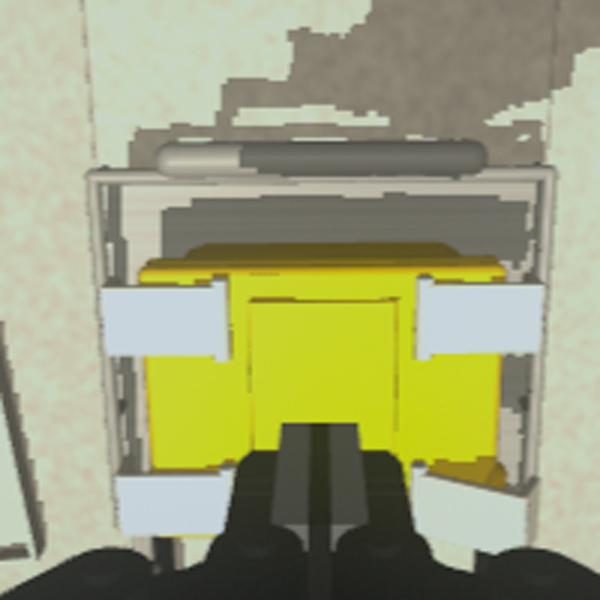

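Front right is snapped, and only back left still stands open.

jog_arm(
  motion=[
    [0,0,0,-40,33,0,0],
    [0,0,0,-80,65,40,0],
    [0,0,0,-80,65,90,0],
    [0,0,0,-80,65,108,0],
    [0,0,0,-80,65,112,0],
    [0,0,0,-80,65,116,0],
    [0,0,0,-80,65,116,0],
  ],
)

```text
t: 21.1
eef_pos: [0.6352, 0.129, 0.1248]
tool_rot: [0.001, -0.029, 1.0, 0.0]
contact_force: [-0.5, 0.2, 0.2]
gripper_width: 0.002
grasp_force: 0.0
```

jog_arm(
  motion=[
    [0,0,0,0,0,2,0],
    [0,0,0,0,0,4,0],
    [0,0,0,0,0,6,0],
    [0,0,0,0,0,6,0],
  ],
)

```text
t: 21.6
eef_pos: [0.6343, 0.1292, 0.1171]
tool_rot: [-0.0, -0.029, 1.0, 0.0]
contact_force: [0.1, 0.9, 0.7]
gripper_width: 0.0
grasp_force: 0.1
```

jog_arm(
  motion=[
    [0,0,0,0,0,2,0],
    [0,0,0,0,0,4,0],
    [0,0,0,0,0,4,0],
  ],
)

```text
t: 21.98
eef_pos: [0.6348, 0.1299, 0.1139]
tool_rot: [0.0, -0.029, 1.0, 0.001]
contact_force: [-1.7, 1.3, 5.8]
gripper_width: 0.0
grasp_force: 3.0
```

jog_arm(
  motion=[
    [0,0,0,0,0,2,0],
    [0,0,0,0,0,4,0],
    [0,0,0,0,0,4,0],
  ],
)

```text
t: 22.35
eef_pos: [0.6356, 0.1307, 0.1109]
tool_rot: [0.001, -0.029, 1.0, 0.001]
contact_force: [-1.4, 2.4, 9.6]
gripper_width: -0.001
grasp_force: 5.2
```

jog_arm(
  motion=[
    [0,0,0,0,0,2,0],
    [0,0,0,0,0,4,0],
    [0,0,0,0,0,4,0],
  ],
)

```text
t: 22.72
eef_pos: [0.6361, 0.1319, 0.1072]
tool_rot: [0.002, -0.03, 1.0, 0.002]
contact_force: [-1.8, 5.0, 9.3]
gripper_width: 0.002
grasp_force: 5.1
```

jog_arm(
  motion=[
    [0,0,0,0,0,2,0],
    [0,0,0,0,0,3,0],
    [0,0,0,0,0,3,0],
  ],
)

```text
t: 23.1
eef_pos: [0.6348, 0.13, 0.1026]
tool_rot: [0.001, -0.029, 1.0, 0.001]
contact_force: [0.7, 3.3, 5.1]
gripper_width: -0.003
grasp_force: 2.4
```

jog_arm(
  motion=[
    [0,0,0,0,0,2,0],
    [0,0,0,0,0,3,0],
    [0,0,0,0,0,3,0],
  ],
)

```text
t: 23.48
eef_pos: [0.6354, 0.1301, 0.1008]
tool_rot: [0.001, -0.029, 1.0, 0.001]
contact_force: [-1.5, 3.1, 12.3]
gripper_width: -0.001
grasp_force: 6.3
```

jog_arm(
  motion=[
    [0,0,0,0,0,1,0],
    [0,0,0,0,0,2,0],
    [0,0,0,0,0,2,0],
  ],
)

```text
t: 23.85
eef_pos: [0.6361, 0.1302, 0.0997]
tool_rot: [0.002, -0.029, 1.0, 0.001]
contact_force: [-2.7, 3.7, 17.3]
gripper_width: 0.002
grasp_force: 8.5
```

jog_arm(
  motion=[
    [0,0,0,0,0,-15,0],
    [0,0,0,0,0,-60,0],
    [0,0,0,40,-20,-110,0],
    [0,0,0,75,-65,-140,0],
    [0,0,0,75,-65,-140,0],
  ],
)

```text
t: 24.48
eef_pos: [0.5624, 0.0549, 0.2396]
tool_rot: [0.001, -0.026, 1.0, -0.0]
contact_force: [0.1, -0.8, 0.3]
gripper_width: -0.0
grasp_force: 0.0
```

```bash
python3 - <<'E'
from h import *
W=wlook("w6",["caddy_handle"]);cv2.imwrite("pics/w6.png",cv2.resize(W["pixels"][90:290,150:350,::-1],(600,600),interpolation=cv2.INTER_CUBIC))
print(bot.get_obs()["eef_pos"])
go([.47,.055,.072],.06)
E
```

```text
caddy_handle [([260.0, 141.0], 0.6, [0.5241, 0.0569, 0.104])]
[0.56286179 0.05866205 0.23756166]
row [0.0, 0.0, -0.004] [93.0, 1.5, 165.5] F [ 0.6  0.4 -1.3] t 24.57
```

View pics/w6.png

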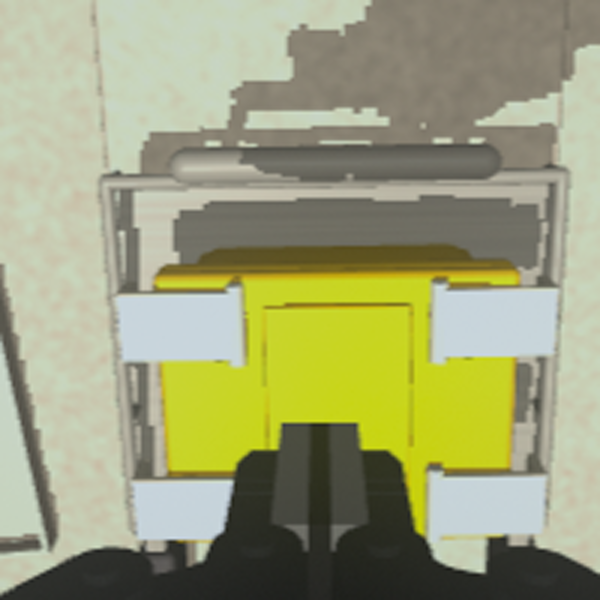

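All four clips are flat. The handle is at x ≈ 0.524, so I go in front of it and push it home.

jog_arm(
  motion=[
    [0,0,0,45,0,0,0],
    [0,0,0,93,1,20,0],
    [0,0,0,93,1,75,0],
    [0,0,0,93,1,130,0],
    [0,0,0,93,1,166,0],
    [0,0,0,93,1,166,0],
  ],
)

```text
t: 25.32
eef_pos: [0.4678, 0.0556, 0.0681]
tool_rot: [-0.004, -0.03, 1.0, -0.001]
contact_force: [0.4, 0.2, 0.4]
gripper_width: 0.003
grasp_force: 0.0
```

jog_arm(
  motion=[
    [0,0,0,-15,0,0,0],
    [0,0,0,-25,0,0,0],
    [0,0,0,-32,0,0,0],
    [0,0,0,-38,0,0,0],
    [0,0,0,-44,0,0,0],
    [0,0,0,-50,0,0,0],
    [0,0,0,-50,0,0,0],
  ],
)

```text
t: 26.2
eef_pos: [0.521, 0.0584, 0.0713]
tool_rot: [0.0, -0.029, 1.0, -0.0]
contact_force: [-0.1, -0.3, 0.0]
gripper_width: 0.002
grasp_force: 0.0
```

jog_arm(
  motion=[
    [0,0,0,-6,0,0,0],
    [0,0,0,-12,0,0,0],
    [0,0,0,-18,0,0,0],
    [0,0,0,-24,0,0,0],
    [0,0,0,-30,0,0,0],
  ],
)

```text
t: 26.82
eef_pos: [0.5507, 0.0602, 0.0712]
tool_rot: [0.0, -0.029, 1.0, 0.0]
contact_force: [-2.8, 0.5, 2.1]
gripper_width: -0.003
grasp_force: 0.8
```

```bash
python3 - <<'E'
from h import *
S=bot.read_camera("scene");D=bot.read_camera("side")
for n in ["caddy_handle","cup","base"]:
    a=bot.tip_of(n,S);b=bot.tip_of(n,D)
    for x in a[:2]:
        for y in b[:2]:
            p,e=tri([ray(S,x["xy"],S["T"]),ray(D,y["xy"],D["T"])])
            if e[0]<6:print(n,np.round(p,3),e[0],round(x["score"],2),round(y["score"],2))
f=lambda p,x,y,w,h:cv2.convertScaleAbs(cv2.resize(p["pixels"][y:y+h,x:x+w,::-1],(400,300),interpolation=cv2.INTER_CUBIC),alpha=1.6)
cv2.imwrite("pics/e.png",np.hstack([f(D,160,100,160,120),f(S,180,130,180,135)]))
E
```

```text
caddy_handle [0.566 0.059 0.099] 2.0 0.65 0.72
cup [0.65  0.071 0.049] 1.8 0.55 0.9
base [ 0.677  0.065 -0.001] 1.5 0.77 0.71
```

View pics/e.png

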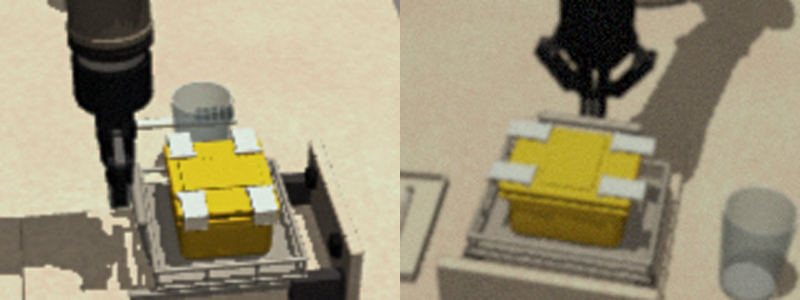

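The push works: the handle is at x ≈ 0.566, the cup at ≈ 0.65 and the base origin at ≈ 0.677. About 26 mm remain.

jog_arm(
  motion=[
    [0,0,0,-5,0,0,0],
    [0,0,0,-10,0,0,0],
    [0,0,0,-14,0,0,0],
    [0,0,0,-18,0,0,0],
    [0,0,0,-18,0,0,0],
  ],
)

```text
t: 27.85
eef_pos: [0.569, 0.0613, 0.0713]
tool_rot: [0.001, -0.029, 1.0, 0.0]
contact_force: [0.1, -0.5, 0.1]
gripper_width: -0.001
grasp_force: 0.0
```

jog_arm(
  motion=[
    [0,0,0,-2,0,0,0],
    [0,0,0,-4,0,0,0],
    [0,0,0,-6,0,0,0],
    [0,0,0,-6,0,0,0],
  ],
)

```text
t: 28.35
eef_pos: [0.5745, 0.0616, 0.0713]
tool_rot: [0.0, -0.029, 1.0, 0.0]
contact_force: [-0.0, -0.1, 0.3]
gripper_width: 0.002
grasp_force: 0.1
```

jog_arm(
  motion=[
    [0,0,0,-2,0,0,0],
    [0,0,0,-4,0,0,0],
    [0,0,0,-4,0,0,0],
  ],
)

```text
t: 28.72
eef_pos: [0.5756, 0.0616, 0.0706]
tool_rot: [-0.003, -0.029, 1.0, -0.0]
contact_force: [-7.7, 0.0, 5.2]
gripper_width: 0.002
grasp_force: 3.9
```

jog_arm(
  motion=[
    [0,0,0,-2,0,0,0],
    [0,0,0,-3,0,0,0],
    [0,0,0,-3,0,0,0],
    [0,0,0,-3,0,0,0],
  ],
)

```text
t: 29.22
eef_pos: [0.5753, 0.0615, 0.0699]
tool_rot: [-0.006, -0.029, 1.0, -0.0]
contact_force: [-13.9, -0.9, 8.0]
gripper_width: -0.005
grasp_force: 7.7
```

jog_arm(
  motion=[
    [0,0,0,5,0,0,0],
    [0,0,0,25,0,0,0],
    [0,0,0,60,0,0,0],
    [0,0,0,80,0,-50,0],
    [0,0,0,80,0,-110,0],
    [0,0,0,40,0,-170,0],
    [0,0,0,0,0,-190,0],
    [0,0,0,0,0,-190,0],
  ],
)

```text
t: 30.22
eef_pos: [0.5856, 0.0624, 0.264]
tool_rot: [0.004, -0.029, 1.0, 0.0]
contact_force: [-0.8, 0.1, -0.4]
gripper_width: -0.001
grasp_force: 0.0
```

```bash
python3 - <<'E'
from h import *
W=wlook("w7");S=bot.read_camera("scene");D=bot.read_camera("side")
for n in ["caddy_handle","cup","base","tumbler","tray","comb","brush"]:
    a=bot.tip_of(n,S);b=bot.tip_of(n,D)
    for x in a[:2]:
        for y in b[:2]:
            p,e=tri([ray(S,x["xy"],S["T"]),ray(D,y["xy"],D["T"])])
            if e[0]<6:print(n,np.round(p,3),e[0])
cv2.imwrite("pics/f.png",np.hstack([cv2.resize(W["pixels"][:,:,::-1],(400,300)),cv2.convertScaleAbs(cv2.resize(D["pixels"][100:220,160:320,::-1],(400,300)),alpha=1.6)]))
E
```

```text
clip_front_left_end [([441.0, 189.0], 0.5, [0.5852, 0.2524, 0.137])]
clip_front_right_end [([191.0, 222.0], 0.66, [0.6366, -0.0039, 0.137]), ([258.0, 214.0], 0.31, [0.6241, 0.066, 0.137]), ([256.0, 174.0], 0.23, [0.5803, 0.0619, 0.137])]
clip_back_right_end [([199.0, 279.0], 0.69, [0.7062, 0.0045, 0.137])]
clip_back_left_end [([314.0, 277.0], 0.8, [0.6966, 0.1339, 0.137])]
caddy_handle [([256.0, 177.0], 0.71, [0.5923, 0.062, 0.104])]
caddy_handle [0.594 0.063 0.097] 2.8
cup [0.67  0.068 0.051] 1.5
base [0.677 0.067 0.006] 2.4
tumbler [ 0.642  0.252 -0.003] 3.2
tray [ 0.671 -0.12   0.   ] 0.9
comb [ 0.652 -0.216 -0.004] 3.4
brush [ 0.622  0.344 -0.002] 2.7
```

View pics/f.png

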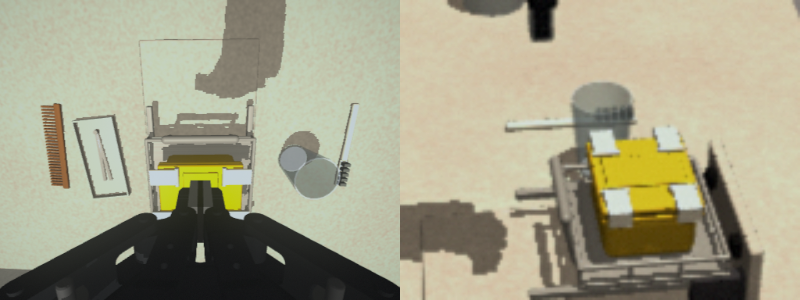

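The clips are all down, the caddy is against its stop (handle 0.593 + 0.085 ≈ 0.678, matching the base origin), and the bystanders haven't moved.

```bash
python3 -c "
from station import bot
print(bot.hand_in())"
```

```text
the job is handed in; nothing more can be done
None
```

I handed the job in at about 31 s. All four clips snapped in opposite-corner order (front left, back right, front right, back left; highest force reading about 18 N), the caddy is home against its stop, and the tumbler, tray, comb and brush are where they were.

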